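Tare the scale and open the safety-capped fuel bottle

TASK

Get ready to weigh fuel into the brass spirit burner that stands on the spring scale's pan: first turn the tare knob a little at a time until the dial's pointer lies on the zero mark, and let go of the knob. Then open the white fuel bottle: press its push-and-turn safety cap down, twist it anticlockwise until it is free, lift it off and finish still holding the cap in the gripper, at rest, about 10 cm straight above the open mouth. Keep the bottle standing where it is and the burner on its pan, and leave the matchbox and lighter beside the bottle alone.

Things in the scene. Friction and masses are not known exactly. Their poses are not given: they have to be found in the camera images.
- knob_grip (a point): Grip point of the scale's tare knob: black fluted round knob, 34 mm diameter, upright axis, its top 33 mm above the scale's flat deck (deck 50 mm above the desk), at the middle of the edge nearest the robot. Point on the axis, 22 mm above the deck, 11 mm below the top. Nothing stands on the deck within 40 mm of its rim. Turns at about 0.03 N m and stays where left.
- tare_knob: The tare knob; origin on its axis at deck height. It turns with the knob.
- pointer (a joint): Angle of the dial's pointer, rad: 0 = on the zero mark, positive = clockwise from it, seen from above. Geared to the tare knob: turns the same way, half as far (knob 0.2 rad anticlockwise from above: pointer 0.1 rad anticlockwise). It starts 0.35 to 1.15 clockwise of zero. A small dial division is 0.157 rad.
- dial_center (a point): Centre of the dial: flat white round face (114 mm) on the deck of the scale (white housing 196 x 270 mm, 50 mm high), right of the knob seen from the robot. A black pointer reaches 48 mm from the centre; behind the centre it has a short tail with a round counterweight. x axis points from the centre to the zero mark.
- zero_mark (a point): The zero mark: the one thick black bar of the dial, 16 mm long and 5 mm wide, on the dial's side away from the robot; this point lies 48 mm from the dial's centre, where the pointer's tip comes.
- pan_center (a point): Centre of the top of the scale's round steel pan (104 mm across, top 73 mm above the desk), left of the dial.
- burner_mid (a point): Centre (half-way up) of the loose brass spirit burner, 74 mm across, 43 mm high, standing on the pan. To be left there.
- cap_center (a point): Centre (half-way up) of the grey ribbed safety cap on the white fuel bottle: round, 47 mm diameter, 30 mm high, 40 g; z is its axis, up. Locked, its lower edge is 140 mm and its top 170 mm above the desk; below it 10 mm of slim neck (30 to 38 mm diameter) is bare above the shoulder. How it opens is told under safety_cap and cap_liner.
- cap_liner (a joint): Squeeze of the spring liner in the cap's top, m: 0 = locked as found (spring 6 N), +0.003 or more = pressed down far enough to turn (10 N), +0.005 = bottomed (12 N), -0.005 = cap off.
- mouth (a point): Centre of the rim of the fuel bottle's mouth, inside the cap's top half, 158 mm above the desk. z is the bottle's axis, up. x is fixed to the bottle and parallel to the locked cap's x. White plastic bottle, loose, 72 mm diameter, sides straight to 108 mm high, then sloping in to the neck at 127 mm; weighs 0.4 to 0.7 kg.
- fuel_bottle: The white fuel bottle; origin at the centre of its underside.
- safety_cap: The cap; origin at the centre of its lower edge. Three-lug bayonet cap: locked, it neither turns nor lifts. Pressed down 3 mm or more (4 to 5 mm to be sure) it turns anticlockwise seen from above; turned 45 to 80 degrees relative to the bottle (60 is best, 82 is the end stop) it is free and lifts straight off. Twisted unpressed, the whole bottle turns with it.
- matchbox_mid (a point): Centre of a loose matchbox 56 x 36 x 16 mm on the desk beyond the bottle. To be left alone.
- lighter_mid (a point): Centre of a loose pocket lighter 80 x 24 x 13 mm lying on the desk on the robot's side of the bottle. To be left alone.
Not all that is in view belongs to the job. There is more than one size of the safety_cap; the job needs the larger.

How it is judged:
On the way, in this order (a step that is already met when the one before it is completed fails the run):
1. the pointer lies on the zero mark (within half a small division) and the knob is let go, the cap still on its bottle (value of joint pointer between -0.075 and 0.075 rad and contact force between tare_knob and the fingers below 0.05 N and distance between cap_center and mouth below 0.02 m), for 0.3 s.
2. the cap is pressed down on its bottle, far enough to clear the safety teeth (value of joint cap_liner above 0.002 m and horizontal distance between cap_center and mouth below 0.006 m), for 0.1 s.
3. the cap is twisted free of the locking lugs while still down over the neck (angle between the x axis of safety_cap and the x axis of fuel_bottle, either way round above 0.6 rad and horizontal distance between cap_center and mouth below 0.008 m and z of cap_center in the frame of mouth below 0.012 m), for 0.05 s.
At the end, for the whole second after the job is handed in: Pointer within 0.075 rad of zero; cap held in the fingers at rest, off the bottle, its centre 65 to 165 mm above the mouth's rim and within 30 mm of straight above; bottle upright on the desk within 50 mm of its start; burner upright within 30 mm of the pan's centre (value of joint pointer between -0.075 and 0.075 rad and z of cap_center in the frame of mouth between 0.065 and 0.165 m and horizontal distance between cap_center and mouth below 0.03 m and contact force between safety_cap and the fingers above 1 N and contact force between safety_cap and fuel_bottle below 0.05 N and linear speed of safety_cap below 0.03 m/s and angle between mouth's own z axis and vertical below 0.05 rad and height (world z) of mouth below 0.161 m and distance of mouth from where it was at the start of the episode below 0.05 m and horizontal distance between burner_mid and pan_center below 0.03 m and angle between burner_mid's own z axis and vertical below 0.08 rad); the arm keeps its last pose, push and grip.
It fails at once if the fuel bottle is tipped (angle between mouth's own z axis and vertical above 0.35 rad).
It fails at once if the burner is knocked off the pan's middle (horizontal distance between burner_mid and pan_center above 0.035 m).
It fails at once if the matchbox or the lighter is pushed away by more than 40 mm (distance of any of matchbox_mid, lighter_mid from where it was at the start of the episode above 0.04 m).
It also fails if it takes over 67 s, if anything falls off the work surface, if the arm or the gripper's body presses on something with over 40 N, if the wrist force passes 120 N, or if a joint passes its speed limit or range.

ROBOT

A 6-joint arm with a two-finger parallel gripper is mounted at the origin on the work surface. World frame = base frame: x ahead of the robot, y to its left, z up, the work surface at z = 0. Lengths are in m, angles in rad, forces in N, time in s.
With the tool pointing down it reaches from about 0.3 to 0.775 m from the base axis. Payload 14.6 kg.
Tool frame: the origin (TCP) lies on the centre line of the jaws, within the pads' length; the fingertips stand 19 mm ahead of it and the grasp point (between the pads) is the TCP; z points along the fingers, y is the direction in which the jaws open and shut (so a half turn about z gives the same grasp; the last joint's range is limited). The gripper opens to 94 mm and grips with 3 to 60 N. Pads are 16 mm wide; open, the fingers measure 119 mm over their backs; the gripper's body (75 mm by 177 mm) begins 78 mm behind the grasp point.
Start: joints at [1.223, 0.3, 1.521, -0, 1.321, -0.067], TCP at [0.152, 0.528, 0.224] pointing down, gripper open.
Joint ranges: [-3.03, 3.03], [-0.79, 2.21], [0.23, 2.52], [-1.04, 4.18], [0, 3.07], [-2.55, 2.55]. Speed limits (rad/s): [2.22, 2.22, 2.57, 3.14, 3.14, 3.14].

INTERFACE

Orientations are given as [roll, pitch, yaw] about the fixed x, y, z axes, in that order (R = Rz(yaw) Ry(pitch) Rx(roll)).
In Python, from station import ctrl gives the robot as it stands. The module is installed in compiled form; this text tells all that it offers.
- The arm moves only by the shell command python3 -m creep 'ROWS' [FORCE]. ROWS is a JSON object of lists of equal length, an entry for each row: "translation": the shift along the world's x, y, z in mm, a list of three; "yaw": the turn about the world's z in rad; "gripper": the closure in counts, from 0 (fully open) to 255 (shut). A call has 1 to 5 rows; each row is the pose to reach, as a shift and turn from the pose measured when the call began; what a row does not reach only later rows make up. A row lasts 1/12 s, in which the tool goes at most 41.7 mm and 7.16 degrees, less where a joint would pass 70% of its speed; a pose out of reach is approached as far as the arm can. A call with a gripper value outside its range is refused whole. The fingers move at their own pace and stop on an object; FORCE is the grip in N (left out, the last holds). Time passes only in rows, so rows that repeat a pose let the fingers close. It gives the time, the measured TCP pose, the force and the opening at its end, in the units of the state.
- ctrl.get_obs(): the state, without advancing time (a new reading comes with each control period).
- ctrl.camera(name): name is "side" or "top" or "wrist"; returns a dict with "pixels" (400x640x3 uint8, red, green, blue), "depth" (400x640 float32, m along the optical axis (not along the pixel's ray), 0 where there is no reading), "fx", "fy", "cx", "cy" (pixels), "R" (3x3) and "t" (3): a world point X has camera coordinates R X + t; the wrist camera has in their place "tool_from_camera" (4x4, takes a point from camera to tool coordinates, whose origin is the TCP and whose axes are the flange's). Camera axes: x right, y down, z forward; pixel columns grow to the right and rows downward; lengths in m; the calibration is good to about 2 mm. A picture is of the moment at which its call begins: read the wrist's pose just before it.
- ctrl.hand_in(): hands the job in, once; it reports no verdict.
The state is a dict: "time_s": time; "qpos": joint angles; "joint_vel": joint speeds; "tau": joint torques, N m; "ee_pos": TCP position; "eef_rot": TCP orientation; "force": force on the tool from outside, world axes, zero at the start; "moment": the same for the moment, N m; "grip_width": finger opening in m.
Only numpy, scipy, OpenCV 4.12 (cv2) and the standard library are available. Lean on these libraries where they do the work, as an engineer would, in place of code of your own. Each camera call takes 0.05 s, during which the arm holds its last target. There are 200 camera calls.

## Working session

There is one attempt and no reset: what is moved stays moved. The work goes in short steps, Python scripts to look and compute and a shell command to move; the robot and the scene stay as the last step left them, time stands still between calls to the robot, and variables do not carry over. Pictures are saved under pics/ and viewed, about 8 in all and at most 12, crops included, and the job is handed in when it is done.

```bash
mkdir -p pics; cat > h.py <<'E'
import numpy as np,cv2
from station import ctrl
def cam(n):
    c=ctrl.camera(n)
    return c
def save(c,f,crop=None,s=1):
    p=c["pixels"][:,:,::-1]
    if crop: p=p[crop[1]:crop[3],crop[0]:crop[2]]
    if s!=1: p=cv2.resize(p,None,fx=s,fy=s,interpolation=cv2.INTER_CUBIC)
    cv2.imwrite(f,p)
def ray(c,u,v,z):
    R=np.array(c["R"]);t=np.array(c["t"])
    o=-R.T@t; d=R.T@np.array([(u-c["cx"])/c["fx"],(v-c["cy"])/c["fy"],1])
    return o+d*(z-o[2])/d[2]
def pt(c,u,v):
    D=c["depth"][int(v),int(u)]
    R=np.array(c["R"]);t=np.array(c["t"])
    return R.T@(D*np.array([(u-c["cx"])/c["fx"],(v-c["cy"])/c["fy"],1])-t)
E
python3 - <<'E'
from h import *
import pickle
o=ctrl.get_obs();print({k:np.round(v,3) for k,v in o.items()})
for n in("top","side"):
    c=cam(n);save(c,f"pics/{n}0.png");pickle.dump(c,open(n+"0.pkl","wb"))
    print(n,np.round(-np.array(c["R"]).T@np.array(c["t"]),3),c["fx"])
E
```

```text
{'time_s': np.float64(0.0), 'qpos': array([ 1.223,  0.3  ,  1.522, -0.   ,  1.321, -0.067]), 'joint_vel': array([-0.   ,  0.002, -0.002, -0.001, -0.001,  0.001]), 'tau': array([ 0.0000e+00, -5.3180e+01, -3.5274e+01,  7.1000e-02,  2.4000e-02,
       -0.0000e+00]), 'ee_pos': array([0.152, 0.528, 0.224]), 'eef_rot': array([-3.14 , -0.   ,  2.861]), 'force': array([ 0.272, -0.306, -0.143]), 'moment': array([ 0.014,  0.001, -0.026]), 'grip_width': np.float64(0.094)}
top [0.514 0.003 1.13 ] 501.26619218156543
side [ 0.109 -0.573  0.731] 451.4741963934706
```

View pics/top0.png

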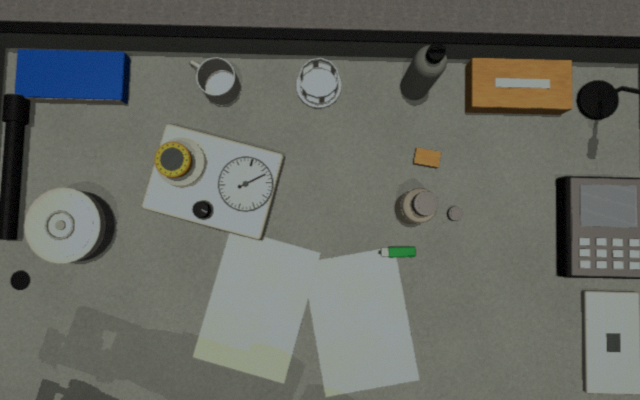

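View pics/side0.png

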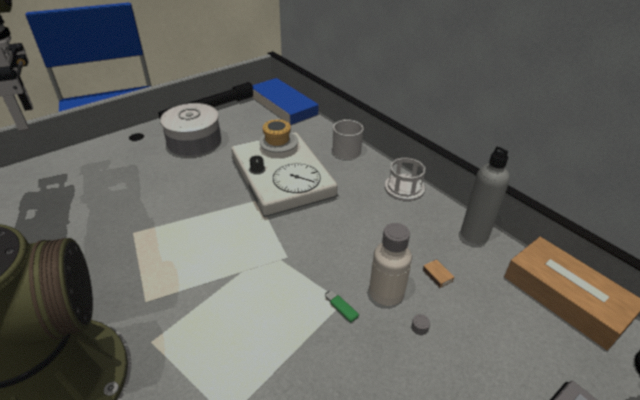

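Top view: scale with tare knob (203,210), dial (246,184) and burner (173,159). There are two grey caps: one on the white bottle at (424,203), and a small one loose on the desk at (454,213). The one on the bottle is larger and matches the description. The lighter is at (398,252) and the matchbox at (427,157). I'll confirm with a crop and measure.

```bash
cat > m.py <<'E'
from h import *
import pickle,sys
T=pickle.load(open("top0.pkl","rb"));S=pickle.load(open("side0.pkl","rb"))
g=cv2.cvtColor(T["pixels"],cv2.COLOR_RGB2GRAY)
def blob(g,box,thr):
    x0,y0,x1,y1=box; m=(g[y0:y1,x0:x1]<thr).astype(np.uint8)
    n,l,st,ce=cv2.connectedComponentsWithStats(m); i=1+np.argmax(st[1:,4])
    return ce[i]+[x0,y0],st[i]
k,st=blob(g,(188,195,218,225),60);print("knob px",k,st,ray(T,*k,.083).round(4))
# top-of-cap via depth
D=T["depth"]
for nm,(x0,y0,x1,y1),zmin,zmax in(("cap",(395,180,440,230),.16,.18),("knob",(188,195,218,225),.07,.09),("dial/deck",(140,120,290,245),.045,.056),("burner",(150,135,210,190),.085,.15),("pan",(150,135,210,190),.066,.080)):
    P=np.array([pt(T,u,v) for v in range(y0,y1) for u in range(x0,x1) if D[v,u]>0])
    P=P[(P[:,2]>zmin)&(P[:,2]<zmax)]
    c,r=cv2.minEnclosingCircle(P[:,:2].astype(np.float32))
    print(nm,len(P),"mean",P.mean(0).round(4),"circ",np.round(c,4),round(r,4),"zmax",P[:,2].max().round(4))
    if nm[0]=='d': print(cv2.minAreaRect(P[:,:2].astype(np.float32)))
a=cv2.resize(T["pixels"][148:220,190:290,::-1],None,fx=7,fy=7,interpolation=cv2.INTER_CUBIC)[:, :560]
b=cv2.resize(T["pixels"][180:230,390:470,::-1],None,fx=3,fy=3,interpolation=cv2.INTER_CUBIC)
im=np.zeros((504,800,3),np.uint8);im[:,:560]=a;im[:150,560:800]=b;cv2.imwrite("pics/crop1.png",im)
for p in((320,200),(320,100),(420,200)):print(p,ray(T,*p,0).round(3))
E
python3 m.py
```

```text
knob px [202.24313725 209.4745098 ] [  5   6  19  18 255] [0.5634 0.2418 0.083 ]
cap 498 mean [ 0.5828 -0.206   0.1706] circ [ 0.5831 -0.2069] 0.024 zmax 0.1767
knob 230 mean [0.5646 0.2443 0.0831] circ [0.5654 0.2456] 0.0181 zmax 0.0891
dial/deck 8442 mean [0.6208 0.2145 0.0513] circ [0.6288 0.2293] 0.162 zmax 0.056
((0.6289042234420776, 0.2298550307750702), (0.2692997455596924, 0.1953209638595581), 76.28557586669922)
burner 1059 mean [0.6628 0.298  0.1164] circ [0.6644 0.3   ] 0.0374 zmax 0.1227
pan 814 mean [0.661  0.2775 0.0739] circ [0.6655 0.2955] 0.0525 zmax 0.0795
(320, 200) [ 0.596 -0.004  0.   ]
(320, 100) [0.826 0.001 0.   ]
(420, 200) [ 0.602 -0.23   0.   ]
```

View pics/crop1.png

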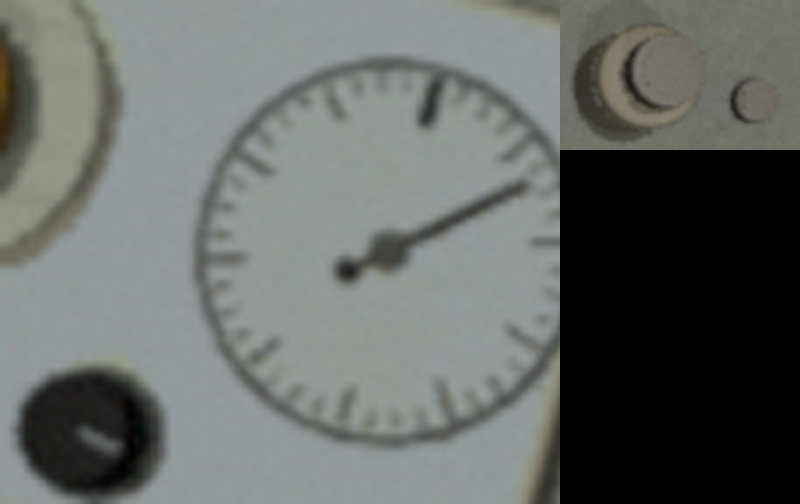

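The crop shows the dial centre at (390,250), the thick zero bar at (432,100) and the pointer tip at (525,185). That puts the pointer about 0.85 rad clockwise, so the knob needs about 1.70 rad anticlockwise. The bottle's cap measures 48 mm, so it is the large one; the loose cap is clearly smaller. I'm moving above the knob and pre-rotating clockwise.

```bash

python3 -m creep '{"translation":[[28,-19,0],[55,-38,0],[83,-57,0],[110,-76,0],[138,-95,0]],"yaw":[-0.1,-0.2,-0.3,-0.4,-0.5],"gripper":[100,100,100,100,100]}' 20
python3 -m creep '{"translation":[[28,-19,0],[55,-38,0],[83,-57,0],[110,-76,0],[138,-95,0]],"yaw":[-0.1,-0.2,-0.3,-0.4,-0.5],"gripper":[100,100,100,100,100]}'
python3 -m creep '{"translation":[[28,-19,-10],[55,-38,-20],[83,-57,-30],[110,-76,-40],[138,-95,-50]],"yaw":[-0.1,-0.2,-0.3,-0.4,-0.5],"gripper":[100,100,100,100,100]}'
python3 - <<'E'
from h import *
o=ctrl.get_obs();print(o["ee_pos"].round(4),o["eef_rot"],o["qpos"].round(3))
c=ctrl.camera("wrist");save(c,"pics/w1.png");M=np.array(c["tool_from_camera"]);print(M.round(3),c["fx"],c["cx"],c["cy"])
import pickle;pickle.dump((c,o),open("w1.pkl","wb"))
E
```

```text
time_s: 0.52
ee_pos: [0.2913, 0.4321, 0.2237]
eef_rot: [-3.14, -0.0, 2.356]
force: [0.0, 0.2, -0.6]
grip_width: 0.0639
time_s: 0.93
ee_pos: [0.4303, 0.3358, 0.2235]
eef_rot: [-3.14, 0.0, 1.851]
force: [0.8, 0.6, -0.4]
grip_width: 0.0573
time_s: 1.35
ee_pos: [0.5693, 0.2396, 0.1727]
eef_rot: [-3.139, 0.0, 1.346]
force: [0.2, -0.0, -0.0]
grip_width: 0.0573
[0.5693 0.2396 0.1727] [-3.13911710e+00  4.08883883e-04  1.34623922e+00] [3.390e-01 4.940e-01 1.374e+00 1.000e-03 1.276e+00 5.630e-01]
[[-0.    -0.967 -0.256  0.074]
 [ 1.    -0.    -0.    -0.   ]
 [ 0.    -0.256  0.967 -0.16 ]
 [ 0.     0.     0.     1.   ]] 360.3257716606471 319.66474641281866 196.008090193148
```

View pics/w1.png

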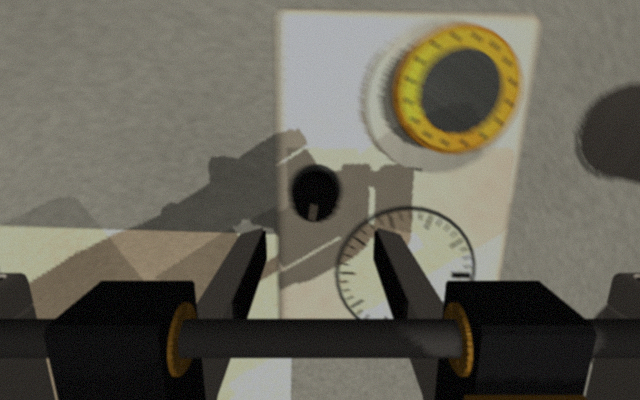

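The wrist view shows the knob at (316,192), the burner at (458,88) and the dial partly behind the finger. I'll compute the knob position from this view.

```bash
cat >> h.py <<'E'
from scipy.spatial.transform import Rotation as Ro
def wray(c,o,u,v,z):
    M=np.array(c["tool_from_camera"]);R=Ro.from_euler("xyz",o["eef_rot"]).as_matrix()
    a=R@M[:3,3]+o["ee_pos"]; d=R@M[:3,:3]@np.array([(u-c["cx"])/c["fx"],(v-c["cy"])/c["fy"],1])
    return a+d*(z-a[2])/d[2]
E
python3 - <<'E'
from h import *
import pickle
c,o=pickle.load(open("w1.pkl","rb"))
g=cv2.cvtColor(c["pixels"],cv2.COLOR_RGB2GRAY)[150:235,280:350]
m=(g<45).astype(np.uint8);n,l,st,ce=cv2.connectedComponentsWithStats(m);i=1+np.argmax(st[1:,4]);print(st[i],ce[i]+[280,150])
k=ce[i]+[280,150];print(wray(c,o,*k,.083),wray(c,o,*k,.075))
T=pickle.load(open("top0.pkl","rb"))
P=np.array([pt(T,u,v) for v in range(195,225) for u in range(188,218)]);P=P[(P[:,2]>.079)&(P[:,2]<.09)];print(len(P),P.mean(0))
E
```

```text
[  11   15   49   57 2001] [314.96301849 192.10344828]
[0.56802563 0.25121579 0.083     ] [0.56744801 0.24926539 0.075     ]
211 [0.56460685 0.24508337 0.08376484]
```

```bash

python3 -m creep '{"translation":[[-4,7,0],[-4,7,-25],[-4,7,-50],[-4,7,-60],[-4,7,-60]],"yaw":[0,0,0,0,0],"gripper":[100,100,100,100,100]}' 20
python3 - <<'E'
from h import *
o=ctrl.get_obs();print(o["ee_pos"].round(4),o["force"].round(2))
c=ctrl.camera("wrist");M=np.array(c["tool_from_camera"]);R=Ro.from_euler("xyz",o["eef_rot"]).as_matrix()
v,u=np.mgrid[0:400,0:640];d=c["depth"].astype(float)
P=np.stack([(u-c["cx"])/c["fx"]*d,(v-c["cy"])/c["fy"]*d,d],-1).reshape(-1,3)[d.ravel()>0]
W=(P@M[:3,:3].T+M[:3,3])@R.T+o["ee_pos"]
s=W[(np.hypot(W[:,0]-.565,W[:,1]-.247)<.03)&(W[:,2]>.080)&(W[:,2]<.088)]
print(len(s),s.mean(0).round(4),s.min(0).round(4),s.max(0).round(4),cv2.minEnclosingCircle(s[:,:2].astype(np.float32)))
E
```

```text
time_s: 1.82
ee_pos: [0.5669, 0.2431, 0.1078]
eef_rot: [-3.134, 0.005, 1.336]
force: [0.3, -0.2, 0.7]
grip_width: 0.0572
[0.5669 0.2431 0.1078] [ 0.33 -0.23  0.65]
2812 [0.5646 0.2472 0.0825] [0.538  0.2286 0.08  ] [0.5819 0.2641 0.0877] ((0.5599515438079834, 0.24757638573646545), 0.02202066220343113)
```

```bash

python3 -m creep '{"translation":[[-2,4,-10],[-2,4,-25],[-2,4,-34],[-2,4,-34],[-2,4,-34]],"yaw":[0,0,0,0,0],"gripper":[100,100,100,100,100]}' 20
python3 -m creep '{"translation":[[0,0,0],[0,0,0],[0,0,0],[0,0,0],[0,0,0]],"yaw":[0,0,0,0,0],"gripper":[255,255,255,255,255]}' 20
python3 -m creep '{"translation":[[0,0,0],[0,0,0],[0,0,0]],"yaw":[0.08,0.16,0.24],"gripper":[255,255,255]}' 20
python3 - <<'E'
from h import *
c=cam("top");import pickle;pickle.dump(c,open("t1.pkl","wb"));save(c,"pics/t1.png",(150,130,290,235),5)
E
```

```text
time_s: 2.28
ee_pos: [0.5658, 0.2475, 0.0762]
eef_rot: [-3.137, 0.003, 1.336]
force: [0.5, -0.5, 1.0]
grip_width: 0.0572
time_s: 2.7
ee_pos: [0.5653, 0.2478, 0.0767]
eef_rot: [-3.135, 0.003, 1.336]
force: [-7.1, 1.1, 7.5]
grip_width: 0.0338
time_s: 2.95
ee_pos: [0.5649, 0.2479, 0.0768]
eef_rot: [-3.134, 0.003, 1.58]
force: [-3.8, -0.4, 1.1]
grip_width: 0.0335
```

View pics/t1.png

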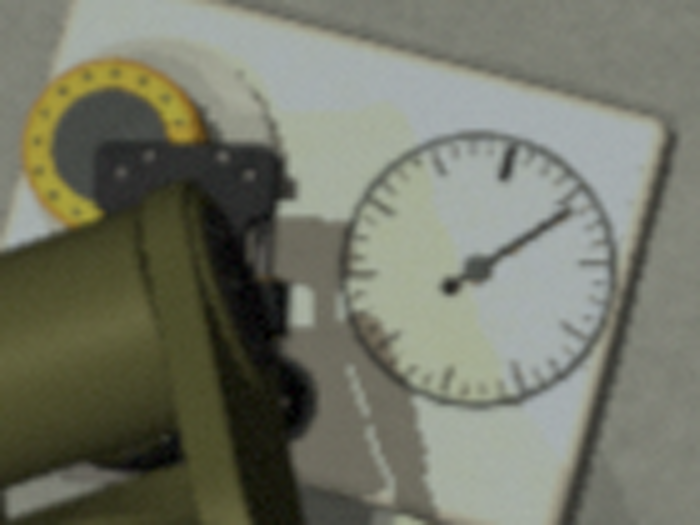

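Dial centre (479,269), zero bar (507,162), tip (570,211). The pointer is now about 0.74 clockwise and follows the knob at half its turn. About 1.47 rad of knob turn remains, so I'll do 1.2 and re-measure.

```bash

python3 -m creep '{"translation":[[0,0,0],[0,0,0],[0,0,0],[0,0,0],[0,0,0]],"yaw":[0.08,0.16,0.24,0.32,0.4],"gripper":[255,255,255,255,255]}' 20
python3 -m creep '{"translation":[[0,0,0],[0,0,0],[0,0,0],[0,0,0],[0,0,0]],"yaw":[0.08,0.16,0.24,0.32,0.4],"gripper":[255,255,255,255,255]}' 20
python3 -m creep '{"translation":[[0,0,0],[0,0,0],[0,0,0],[0,0,0],[0,0,0]],"yaw":[0.08,0.16,0.24,0.32,0.4],"gripper":[255,255,255,255,255]}' 20
cat > dial.py <<'E'
from h import *
import sys
def dial(c,f=None):
    # polar unwrap about the dial centre, in px (8x): darkness against angle
    p=cv2.cvtColor(c["pixels"],cv2.COLOR_RGB2GRAY).astype(np.float32)
    p=cv2.GaussianBlur(p,(0,0),0.5)
    cx,cy=245.7,183.7
    N=720;th=np.arange(N)*2*np.pi/N
    def prof(r0,r1):
        r=np.linspace(r0,r1,12)
        U=cx+np.outer(np.sin(th),r);V=cy-np.outer(np.cos(th),r)
        return cv2.remap(p,U.astype(np.float32),V.astype(np.float32),cv2.INTER_LINEAR)
    def peak(s,lo=-1,hi=2.5):
        s=np.median(s,1);  s=cv2.blur(np.r_[s[-60:],s,s[:60]].reshape(-1,1),(1,121)).ravel()[60:-60]-s
        t=np.where(th>np.pi,th-2*np.pi,th);s=np.where((t>lo)&(t<hi),np.maximum(s,0),0);i=s.argmax()
        w=np.where(abs(t-t[i])<.12,s,0);return (w*t).sum()/w.sum(),s.max()
    return peak(prof(8,16)),peak(prof(19,23),.1,.45)
if __name__=="__main__":
    import pickle
    for n in("top0.pkl","t1.pkl"):
        a,b=dial(pickle.load(open(n,"rb")));print(n,a,b,a[0]-b[0])
    c=cam("top");a,b=dial(c);print(a,b,a[0]-b[0]);save(c,"pics/t2.png",(205,145,285,225),6)
E
python3 dial.py
```

```text
time_s: 3.42
ee_pos: [0.5643, 0.2478, 0.0768]
eef_rot: [-3.133, 0.003, 1.988]
force: [-5.9, -1.6, 1.1]
grip_width: 0.0336
time_s: 3.83
ee_pos: [0.5638, 0.2475, 0.0767]
eef_rot: [-3.131, 0.002, 2.39]
force: [-4.7, -2.9, 3.1]
grip_width: 0.0337
time_s: 4.25
ee_pos: [0.5634, 0.2471, 0.0768]
eef_rot: [-3.13, 0.002, 2.791]
force: [-4.5, -4.1, 2.7]
grip_width: 0.0336
top0.pkl (np.float64(1.0718364143172139), np.float32(55.47625)) (np.float64(0.24473612460529343), np.float32(71.84227)) 0.8271002897119204
t1.pkl (np.float64(0.9600376470441784), np.float32(57.578995)) (np.float64(0.24511372395966802), np.float32(78.958755)) 0.7149239230845104
(np.float64(0.3415011940779717), np.float32(56.920753)) (np.float64(0.2724273989532867), np.float32(78.10127)) 0.06907379512468498
```

View pics/t2.png

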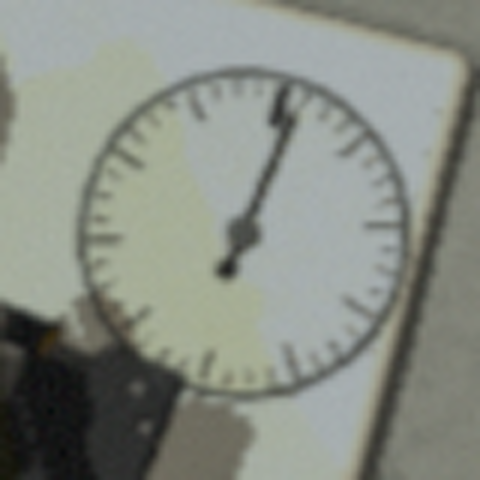

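Centre (244,233), tip (295,113), zero bar (282,103): about 0.11 clockwise remains, so another 0.21 rad at the knob. Then I'll let go and check.

```bash

python3 -m creep '{"translation":[[0,0,0],[0,0,0],[0,0,0],[0,0,0],[0,0,0]],"yaw":[0.07,0.14,0.21,0.21,0.21],"gripper":[255,255,255,255,255]}' 20
python3 -m creep '{"translation":[[0,0,0],[0,0,0],[0,0,0],[0,0,0],[0,0,0]],"yaw":[0,0,0,0,0],"gripper":[100,100,100,100,100]}' 20
python3 -m creep '{"translation":[[0,0,15],[0,0,40],[0,0,70],[0,0,100],[0,0,120]],"yaw":[0,0,0,0,0],"gripper":[100,100,100,100,100]}' 20
python3 - <<'E'
from dial import *
c=cam("top");a,b=dial(c);print(a,b,a[0]-b[0]);save(c,"pics/t3.png",(205,145,285,225),6);print(ctrl.get_obs()["qpos"].round(3))
E
```

```text
time_s: 4.72
ee_pos: [0.5633, 0.2468, 0.0768]
eef_rot: [-3.13, 0.001, 3.004]
force: [-3.5, -3.1, 0.7]
grip_width: 0.0335
time_s: 5.13
ee_pos: [0.5634, 0.2469, 0.0769]
eef_rot: [-3.13, 0.001, 3.004]
force: [-0.4, 0.0, 0.4]
grip_width: 0.0565
time_s: 5.55
ee_pos: [0.5638, 0.2472, 0.2]
eef_rot: [-3.132, 0.004, 3.004]
force: [-0.2, -0.6, 0.9]
grip_width: 0.057
(np.float64(0.2333663932490837), np.float32(58.16841)) (np.float64(0.2456394020174884), np.float32(80.63722)) -0.012273008768404703
[ 0.358  0.464  1.346 -0.011  1.329 -1.072]
```

View pics/t3.png

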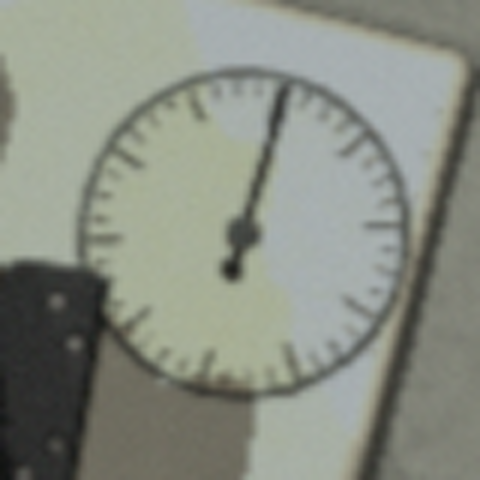

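The pointer covers the zero bar (residual about 0.01 rad) and the knob is released. I'm moving to the bottle cap.

```bash

python3 -m creep '{"translation":[[1,-30,8],[2,-60,16],[3,-90,24],[5,-120,32],[6,-150,40]],"yaw":[-0.07,-0.14,-0.21,-0.28,-0.35],"gripper":[65,65,65,65,65]}' 45
python3 -m creep '{"translation":[[1,-30,0],[2,-60,0],[3,-90,0],[5,-120,0],[6,-150,0]],"yaw":[-0.07,-0.14,-0.21,-0.28,-0.35],"gripper":[65,65,65,65,65]}' 45
python3 -m creep '{"translation":[[2,-31,0],[4,-62,0],[6,-93,0],[8,-124,0],[8,-155,0]],"yaw":[-0.07,-0.14,-0.21,-0.28,-0.3],"gripper":[65,65,65,65,65]}' 45
python3 -m creep '{"translation":[[0,0,0],[0,0,0]],"yaw":[0,0],"gripper":[65,65]}' 45
python3 - <<'E'
from h import *
o=ctrl.get_obs();print(o["ee_pos"].round(4),o["force"].round(2),o["qpos"].round(2))
c=ctrl.camera("wrist");M=np.array(c["tool_from_camera"]);R=Ro.from_euler("xyz",o["eef_rot"]).as_matrix()
save(c,"pics/w2.png")
v,u=np.mgrid[0:400,0:640];d=c["depth"].astype(float)
P=np.stack([(u-c["cx"])/c["fx"]*d,(v-c["cy"])/c["fy"]*d,d],-1).reshape(-1,3)[d.ravel()>0]
W=(P@M[:3,:3].T+M[:3,3])@R.T+o["ee_pos"]
s=W[(np.hypot(W[:,0]-.583,W[:,1]+.2065)<.04)&(W[:,2]>.166)&(W[:,2]<.176)]
print(len(s),s.mean(0).round(4),s.min(0).round(4),s.max(0).round(4),cv2.minEnclosingCircle(s[:,:2].astype(np.float32)))
E
```

```text
time_s: 6.02
ee_pos: [0.5707, 0.0962, 0.2437]
eef_rot: [-3.134, 0.008, 2.65]
force: [0.4, -0.6, -0.3]
grip_width: 0.0699
time_s: 6.43
ee_pos: [0.5766, -0.0552, 0.2437]
eef_rot: [-3.134, 0.008, 2.296]
force: [-0.5, 0.5, -0.4]
grip_width: 0.07
time_s: 6.85
ee_pos: [0.5846, -0.2118, 0.2434]
eef_rot: [-3.134, 0.008, 1.992]
force: [0.1, 0.1, -0.0]
grip_width: 0.0704
time_s: 7.02
ee_pos: [0.5843, -0.213, 0.2428]
eef_rot: [-3.134, 0.008, 1.989]
force: [0.2, 0.4, -0.2]
grip_width: 0.0701
[ 0.5843 -0.213   0.2428] [ 0.22  0.42 -0.19] [-0.4   0.45  1.27 -0.01  1.42 -0.82]
3639 [ 0.582  -0.2061  0.1699] [ 0.559  -0.2302  0.166 ] [ 0.6055 -0.1836  0.1728] ((0.5822522640228271, -0.20703919231891632), 0.02382466569542885)
```

View pics/w2.png

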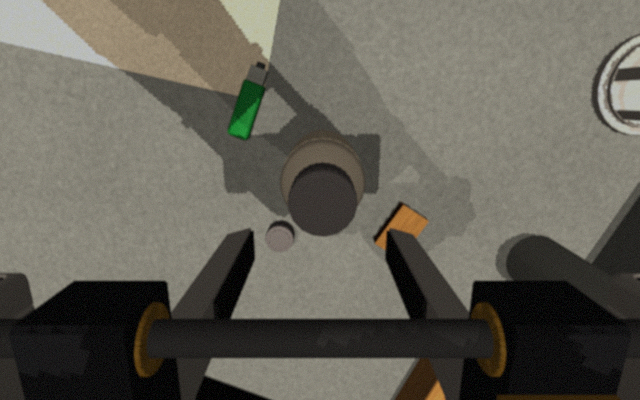

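The wrist view shows the large cap on its bottle at (322,200), the small loose cap at (280,235), lighter at (247,105) and matchbox at (402,228). The cap is at (0.582, -0.2065). I'll descend and grip.

```bash

python3 -m creep '{"translation":[[-2,7,0],[-2,7,-15],[-2,7,-35],[-2,7,-50],[-2,7,-50]],"yaw":[0,0,0,0,0],"gripper":[65,65,65,65,65]}' 45
python3 -m creep '{"translation":[[0,0,-12],[0,0,-24],[0,0,-36],[0,0,-36]],"yaw":[0,0,0,0],"gripper":[65,65,65,65]}' 45
python3 - <<'E'
from h import *
o=ctrl.get_obs();print(o["ee_pos"].round(4),o["force"].round(2))
E
```

```text
time_s: 7.48
ee_pos: [0.5816, -0.2025, 0.1901]
eef_rot: [-3.131, 0.004, 1.993]
force: [-0.3, 0.3, -1.1]
grip_width: 0.07
time_s: 7.82
ee_pos: [0.5809, -0.2017, 0.1519]
eef_rot: [-3.129, 0.002, 1.994]
force: [-0.6, -0.1, -1.0]
grip_width: 0.0695
[ 0.5809 -0.2017  0.1519] [-0.58 -0.08 -1.04]
```

```bash

python3 -m creep '{"translation":[[1,-5,6],[1,-5,6],[1,-5,6]],"yaw":[0,0,0],"gripper":[65,65,65]}' 45
python3 -m creep '{"translation":[[0,0,0],[0,0,0],[0,0,0],[0,0,0],[0,0,0]],"yaw":[0,0,0,0,0],"gripper":[255,255,255,255,255]}' 45
python3 -m creep '{"translation":[[0,0,0],[0,0,0],[0,0,0]],"yaw":[0,0,0],"gripper":[255,255,255]}' 45
```

```text
time_s: 8.07
ee_pos: [0.5824, -0.2071, 0.1591]
eef_rot: [-3.13, 0.004, 1.993]
force: [0.9, -0.4, 0.1]
grip_width: 0.0698
time_s: 8.48
ee_pos: [0.5825, -0.2071, 0.1592]
eef_rot: [-3.131, 0.004, 1.993]
force: [1.5, 0.7, 0.5]
grip_width: 0.0464
time_s: 8.73
ee_pos: [0.5826, -0.207, 0.1592]
eef_rot: [-3.131, 0.004, 1.994]
force: [1.0, 0.0, -0.4]
grip_width: 0.0462
```

Firm grip (46 mm). Now I press down.

```bash

python3 -m creep '{"translation":[[0,0,-1.5],[0,0,-3],[0,0,-4.5],[0,0,-5],[0,0,-5]],"yaw":[0,0,0,0,0],"gripper":[255,255,255,255,255]}' 45
```

```text
time_s: 9.15
ee_pos: [0.5829, -0.2071, 0.1553]
eef_rot: [-3.132, 0.005, 1.994]
force: [-1.0, 2.0, 10.9]
grip_width: 0.0467
```

```bash

python3 -m creep '{"translation":[[0,0,-1.5],[0,0,-2.5],[0,0,-2.5],[0,0,-2.5]],"yaw":[0,0,0,0],"gripper":[255,255,255,255]}' 45
```

```text
time_s: 9.48
ee_pos: [0.5831, -0.2072, 0.1542]
eef_rot: [-3.133, 0.006, 1.994]
force: [-3.0, 1.7, 12.1]
grip_width: 0.0465
```

Bottomed (12 N, 5 mm). I twist while keeping the press on.

```bash

python3 -m creep '{"translation":[[0,0,-2],[0,0,-2],[0,0,-2],[0,0,-2],[0,0,-2]],"yaw":[0.06,0.12,0.18,0.24,0.3],"gripper":[255,255,255,255,255]}' 45
python3 - <<'E'
from h import *
o=ctrl.get_obs();print(o["ee_pos"].round(4),o["force"].round(2),o["moment"].round(3))
E
```

```text
time_s: 9.9
ee_pos: [0.5838, -0.2073, 0.154]
eef_rot: [-3.134, 0.008, 2.297]
force: [-0.9, 3.4, 13.2]
grip_width: 0.0466
[ 0.5838 -0.2073  0.154 ] [-0.86  3.41 13.16] [ 0.51   0.317 -0.102]
```

```bash

python3 -m creep '{"translation":[[-0.5,0,-2],[-0.5,0,-2],[-0.5,0,-2],[-0.5,0,-2],[-0.5,0,-2]],"yaw":[0.08,0.16,0.24,0.32,0.38],"gripper":[255,255,255,255,255]}' 45
python3 -c "
from station import ctrl;o=ctrl.get_obs();print(o['moment'].round(3))"
python3 -m creep '{"translation":[[-0.5,0,-2],[-0.5,0,-2],[-0.5,0,-2],[-0.5,0,-2],[-0.5,0,-2]],"yaw":[0.08,0.16,0.24,0.32,0.38],"gripper":[255,255,255,255,255]}' 45
python3 -c "
from station import ctrl;o=ctrl.get_obs();print(o['moment'].round(3))"
```

```text
time_s: 10.32
ee_pos: [0.5839, -0.2073, 0.1541]
eef_rot: [-3.135, 0.011, 2.681]
force: [-1.4, 3.2, 13.9]
grip_width: 0.0461
[ 0.582  0.427 -0.12 ]
time_s: 10.73
ee_pos: [0.584, -0.2074, 0.1541]
eef_rot: [-3.134, 0.014, 3.065]
force: [-2.2, 3.3, 15.3]
grip_width: 0.047
[ 0.578  0.584 -0.093]
```

Turned 61°. I'll raise it gently and watch the force: a locked cap would carry the bottle's 4–7 N.

```bash

python3 -m creep '{"translation":[[0,0,1],[0,0,2],[0,0,4],[0,0,6],[0,0,6]],"yaw":[0,0,0,0,0],"gripper":[255,255,255,255,255]}' 45
python3 -m creep '{"translation":[[0,0,2],[0,0,4],[0,0,4]],"yaw":[0,0,0],"gripper":[255,255,255]}' 45
```

```text
time_s: 11.15
ee_pos: [0.5841, -0.2073, 0.1605]
eef_rot: [-3.134, 0.014, 3.065]
force: [-1.9, 3.0, 6.2]
grip_width: 0.0466
time_s: 11.4
ee_pos: [0.584, -0.2074, 0.1645]
eef_rot: [-3.134, 0.014, 3.065]
force: [-1.2, 0.0, -0.8]
grip_width: 0.0466
```

The force is only -0.8 N at 5 mm above the locked height, so the cap is free. Lifting.

```bash

python3 -m creep '{"translation":[[0,0,6],[0,0,15],[0,0,27],[0,0,40],[0,0,50]],"yaw":[0,0,0,0,0],"gripper":[255,255,255,255,255]}' 45
python3 -m creep '{"translation":[[-1,0,12],[-1,0,24],[-1,0,34],[-1,0,42],[-1,0,46]],"yaw":[0,0,0,0,0],"gripper":[255,255,255,255,255]}' 45
python3 -m creep '{"translation":[[0,0,0],[0,0,0],[0,0,0],[0,0,0],[0,0,0]],"yaw":[0,0,0,0,0],"gripper":[255,255,255,255,255]}' 45
python3 - <<'E'
from dial import *
c=cam("top");a,b=dial(c);print(a[0]-b[0]);s=cam("side")
im=np.hstack([cv2.resize(s["pixels"][130:340,300:500],None,fx=2,fy=2),cv2.resize(c["pixels"][120:260,140:290],(380,420))])
cv2.imwrite("pics/end.png",im[:,:,::-1])
o=ctrl.get_obs();print(o["ee_pos"],o["force"],o["joint_vel"].round(4),o["grip_width"])
E
```

```text
time_s: 11.82
ee_pos: [0.5843, -0.2075, 0.2169]
eef_rot: [-3.133, 0.016, 3.065]
force: [0.2, 0.4, 0.4]
grip_width: 0.0465
time_s: 12.23
ee_pos: [0.5835, -0.2076, 0.2643]
eef_rot: [-3.133, 0.017, 3.065]
force: [0.0, -0.8, -0.6]
grip_width: 0.0466
time_s: 12.65
ee_pos: [0.5834, -0.2076, 0.2638]
eef_rot: [-3.133, 0.016, 3.065]
force: [-0.1, -0.6, -1.3]
grip_width: 0.0463
-0.010879552910625173
[ 0.58347866 -0.20764255  0.26398371] [ 0.48387335 -0.01151588  0.08360434] [ 0.0007 -0.0024 -0.0024  0.0012 -0.0002 -0.0015] 0.04652962853627103
```

View pics/end.png

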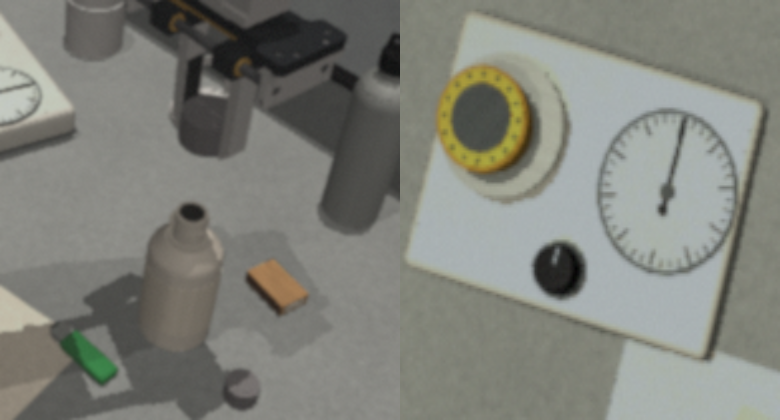

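The picture shows the bottle open and upright with its mouth at (190,213), and the cap in the jaws above it at (207,120). The lighter and matchbox are untouched, the burner is on its pan, and the pointer is on zero. Handing in.

```bash
python3 -c "
from station import ctrl;print(ctrl.hand_in())"
```

```text
the job is handed in; nothing more can be done
None
```

The job is done and handed in at about 13 s of the 67 s allowed; no verdict was reported.

- **Tare:** I turned the knob about 1.67 rad anticlockwise in small steps and let go. The last check puts the pointer about 0.01 rad from zero, against the 0.075 rad allowed. My automatic dial reading showed 0.07 rad just before the last step, while the picture showed 0.11. I trusted the picture, and the result bore it out.
- **Cap:** I pressed it down 5 mm (about 12 N), twisted it 61° anticlockwise and lifted it free. How far the cap turned relative to the bottle was not measured; I took it as free because the lift force was only about -0.8 N.
- **Final state:** The gripper still holds the cap at rest (opening 46.5 mm), about 100 mm above the open mouth. The last picture shows the bottle upright, the burner on its pan, and the lighter and matchbox apparently undisturbed. I judged these last points by eye and did not re-measure them.

The arm overshot by about 5 mm on the approach to the cap. I corrected that before gripping, and nothing was touched.

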